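Issue one deposit token at the curio stall

ROBOT

A 6-joint arm with a two-finger parallel gripper is mounted at the origin on the work surface. World frame = base frame: x ahead of the robot, y to its left, z up, the work surface at z = 0. Lengths are in mm, angles in degrees, forces in N, time in s.
With the tool pointing down it reaches from about 275 to 850 mm from the base axis. Payload 5.2 kg.
Tool frame: the origin (TCP) lies on the centre line of the jaws, within the pads' length; the fingertips stand 14 mm ahead of it and the grasp point (between the pads) lies 5 mm behind it (manip.tcp_to_tips is the distance from the TCP to the fingertips, in mm); z points along the fingers, x is the direction in which the jaws open and shut, and the axes are right-handed (so a half turn about z gives the same grasp; the last joint's range is limited). The gripper opens to 85 mm and grips with 20 to 120 N. Pads are 22 mm wide; open, the fingers measure 114 mm over their backs; the gripper's body (76 mm by 85 mm) begins 54 mm behind the grasp point. The pads swing forward as they close: fully open they stand 13 mm farther back than shut.
Start: joints at [-86.906, 14.817, 87.949, -0, 77.235, -11.62], TCP at [139.714, -531.964, 245.31] pointing down, gripper open.
Joint ranges: [-179.93, 179.93], [-52.35, 119.4], [10.71, 147.94], [-69.91, 249.91], [12.55, 155.21], [-178.61, 178.61]. Speed limits (degrees/s): [147.25, 147.25, 180, 180, 180, 180].

INTERFACE

Orientations are given as a 3x3 rotation matrix whose columns are the frame's x, y, z axes.
In Python, from bench import manip gives the robot as it stands.
- The arm moves only by the tool step_arm, never from a script. Its argument "moves" is a list that holds one entry, the list of rows, each a list of 5 numbers: the closure, from 0 (fully open) to 1 (shut), then the shift along the world's x, y, z scaled (see below), then the turn about the world's z scaled (see below). In form: [[[jaw, tx, ty, tz, turn], ...]]. A call has 1 to 20 rows; each row shifts and turns the commanded pose from where the row before left it; what a row does not reach is not made up. The controller multiplies each number of a shift by 0.025 m and each number of a turn by 1.5 rad. A row lasts 1/10 s, in which the tool goes at most 50 mm and 8.59 degrees, less where a joint would pass 70% of its speed; a pose out of reach is approached as far as the arm can. A call with a number of a shift or a turn outside -1 to 1 is refused whole. A call with a gripper value outside its range is refused whole. The fingers move at their own pace and stop on an object; "grip_force" is the grip in N (left out, the last holds). Time passes only in rows, so rows that do not move let the fingers close. It gives the time, the measured TCP pose, the force and the opening at its end, in the units of the state.
- manip.observe(): the state, without advancing time (a new reading comes with each control period).
- manip.get_image(name): name is "scene" or "top" or "wrist"; returns (picture, depth): 420x560x3 uint8, red, green, blue; 420x560 float32, mm along the optical axis (not along the pixel's ray), 0 where there is no reading.
- manip.camera_params(name): a dict with "fx", "fy", "cx", "cy" (pixels), "k1" (the pictures are not rectified: a ray, as slopes to the right and down, at radius r is drawn at 1 + k1 r^2 times it, then the intrinsics apply), "position" and "attitude" of the camera in the world. Camera axes: x right, y down, z forward; pixel columns grow to the right and rows downward; lengths in mm; the calibration is good to about 2 mm. A picture is of the moment at which its call begins: read the wrist's pose just before it. camera_params takes no time and is no camera call; for the wrist camera it gives the pose at the moment of the call.
- manip.finish_job(): hands the job in, once; it reports no verdict.
The state is a dict: "t": time; "joints": joint angles; "qvel": joint speeds; "effort": joint torques, N m; "ee_pos": TCP position; "eef_rot": TCP orientation; "wrist_force": force on the tool from outside, world axes, zero at the start; "ft_torque": the same for the moment, N m; "finger_gap": opening from 0.0 (shut) to 1.0 (fully open).
Only numpy, scipy, OpenCV 4.12 (cv2) and the standard library are available. Lean on these libraries where they do the work, as an engineer would, in place of code of your own. Each camera call takes 0.05 s, during which the arm holds its last target.

TASK

Issue one deposit token: press the dispenser's black plunger knob all the way down once and let it spring fully back up, so that a single token slides out. Then, with a fingertip, push that token along the table until it lies wholly on the round leather pad (not the square one). Do not lift it, and leave the other tokens in the dispenser and the stall's wares where they are.

Things in the scene. Friction and masses are not known exactly. Their poses are not given: they have to be found in the camera images.
- dispenser: Token dispenser fixed to the table. Origin on the table under the centre of the token stack; its x axis points from the magazine to the housing, tokens come out towards its -x. Open-topped aluminium magazine: x -24 to +20 mm, 46 mm wide, 48 mm high. Grey housing with the plunger on top: x +20 to +96 mm, 46 mm wide, 50 mm high.
- outlet (a point): Point on the table 69 mm in front (-x) of the dispenser's origin: about here the ejected token is left, centred (up to 35 mm farther out if pressed briskly). With the plunger down a steel blade (30 mm wide, 7 mm high) has come out along the table to 20 mm short of this point, pushing the lowest token; it withdraws on release.
- plunger (a joint): Travel of the plunger in m: 0 up, 0.024 fully down (hard stop). Vertical, spring-loaded: a slow press takes about 4 N to start and 7 to 10 N on the way, then meets the stop. It springs back by itself.
- plunger_top (a point): Centre of the top face of the plunger's flat black round knob, 32 mm in diameter, 86 mm above the table when up, 62 mm when fully down, 55 mm along +x from the dispenser's origin.
- token1: Lowest of four equal plain aluminium tokens stacked in the magazine, the one that is ejected: disc 36 mm in diameter, 9 mm thick, about 25 g. Origin at the centre of its underside, z axis up.
- token2: Second token from below, same form; it drops to the bottom of the magazine after the press and must stay in the magazine.
- token3: Third token from below, same form, stays in the magazine.
- token4: Top token, same form, stays in the magazine.
- round_pad: Target: flat round brown leather pad 100 mm in diameter, less than 1 mm thick, so that a token slides onto it without a step. Fixed on the table. Origin at its centre. It may lie to the left or the right.
- square_pad: Flat square pad of the same leather, 90 mm by 90 mm, not the target. Origin at its centre.
- vase: Blue porcelain vase, 80 mm wide, 130 mm high. Bystander; origin at its underside's centre.
- bowl: Bronze bowl, 90 mm wide, 45 mm high. Bystander; origin under its centre.
- tin: Round brass tin, 62 mm wide, 22 mm high. Bystander; origin under its centre.
- trinket_box: Dark wooden trinket box, 73 by 48 mm, 31 mm high. Bystander; origin under its centre.
- bangle: Brass bangle lying flat, 70 mm wide, 9 mm high. Bystander; origin under its centre.
- dish: White porcelain dish, 110 mm wide, 20 mm high. Bystander; origin under its centre.
- tea_bowl: Terracotta tea bowl, 72 mm wide, 55 mm high. Bystander; origin under its centre.
- weight: Dark steel block weight, 50 by 35 mm, 28 mm high. Bystander; origin under its centre.
There are look-alikes about, which are no part of the job. What is shaped like the dispenser but orange, pink or red is not meant.

How it is judged (in metres and radians):
On the way, in this order (a step that is already met when the one before it is completed fails the run):
1. the plunger is pressed all the way down (value of joint plunger above 0.0215 m and horizontal distance between token1 and dispenser above 0.045 m), for 0.02 s.
2. the plunger is back up, one token lies in front of the dispenser and the others are still in it (value of joint plunger below 0.003 m and horizontal distance between token1 and dispenser above 0.045 m and horizontal distance between each of token2, token3, token4 and dispenser below 0.012 m), for 0.1 s.
At the end, for the whole second after the job is handed in: The ejected token lies flat and at rest on the round pad, its centre within 33 mm of the pad's centre (wholly on it, 1 mm grace); the plunger is fully up (within 3 mm); the other three tokens are still in the magazine (horizontal distance between token1 and round_pad below 0.033 m and height (world z) of token1 below 0.004 m and angle between token1's own z axis and vertical below 0.1 rad and linear speed of token1 below 0.01 m/s and value of joint plunger below 0.003 m and horizontal distance between each of token2, token3, token4 and dispenser below 0.012 m); the robot touches nothing.
It fails at once if a second token leaves its place in the magazine, or a token is taken out of the top (horizontal distance between any of token2, token3, token4 and dispenser above 0.012 m or height (world z) of any of token2, token3, token4 above 0.037 m).
It fails at once if the ejected token is lifted (more than 15 mm) instead of pushed (height (world z) of token1 above 0.015 m).
It fails at once if the plunger is let up before the token is fully out (value of joint plunger below 0.003 m and horizontal distance between token1 and dispenser between 0.015 and 0.04 m).
It fails at once if the plunger is pressed again after the token has been moved away (value of joint plunger above 0.01 m and horizontal distance between token1 and dispenser above 0.14 m).
It fails at once if one of the stall's wares is moved more than 20 mm (distance of any of vase, bowl, tin, trinket_box, bangle, dish, tea_bowl, weight from where it was at the start of the episode above 0.02 m).
It also fails if it takes over 64 s, if anything falls off the work surface, if the arm or the gripper's body presses on something with over 40 N, if the wrist force passes 120 N, or if a joint passes its speed limit or range.

## Working session

There is one attempt and no reset: what is moved stays moved. The work goes in short steps, Python scripts to look and compute and a tool call to move; the robot and the scene stay as the last step left them, time stands still between calls to the robot, and variables do not carry over. Pictures are saved under pics/ and viewed, and the job is handed in when it is done.

Besides the shell and the picture viewer there is one more tool, called after ">>>" as name(argument=value, ...) on one line, values as JSON. step_arm: Moves the arm, as the interface text tells. Its arguments: {"type":"object","properties":{"moves":{"type":"array","items":{"type":"array","items":{"type":"array","items":{"type":"number","minimum":-1,"maximum":1}}}},"grip_force":{"type":"number"}},"required":["moves"]}

```bash
mkdir -p pics; ls; cat > h.py <<'E'
from bench import manip
import numpy as np,cv2
def grab(n,f):
    cp=manip.camera_params(n); im,d=manip.get_image(n)
    cv2.imwrite('pics/'+f+'.png',im[:,:,::-1]); np.savez('pics/'+f+'.npz',im=im,d=d,**{k:np.array(v) for k,v in cp.items()}); return cp,im,d
def und(cp,u,v):
    x=(u-cp['cx'])/cp['fx'];y=(v-cp['cy'])/cp['fy'];rd=np.hypot(x,y);r=rd
    for _ in range(30): r=rd/(1+cp['k1']*r*r)
    s=1/(1+cp['k1']*r*r); return x*s,y*s
def toplane(cp,u,v,z):
    x,y=und(cp,u,v);R=np.array(cp['attitude']);p=np.array(cp['position'])
    d=R@np.array([x,y,1.]); return p+d*(z-p[2])/d[2]
def proj(cp,P):
    R=np.array(cp['attitude']);c=R.T@(np.array(P,float)-np.array(cp['position']))
    x,y=c[0]/c[2],c[1]/c[2];s=1+cp['k1']*(x*x+y*y)
    return cp['fx']*x*s+cp['cx'],cp['fy']*y*s+cp['cy']
def load(f):
    z=np.load('pics/'+f+'.npz');return {k:(z[k] if z[k].ndim else float(z[k])) for k in z.files}
E
python3 - <<'E'
from h import *
for n in('top','scene'):
    cp,im,d=grab(n,n+'0');print(cp)
print(manip.observe())
E
```

```text
pics
{'fx': 538.3537936330168, 'fy': 538.3537936330168, 'cx': 271.56463606371267, 'cy': 198.77265887979476, 'k1': -0.012665947299558366, 'position': array([ 365.55348431,   16.2124968 , 1415.74668142]), 'attitude': array([[ 0.01692326, -0.99490404,  0.09939594],
       [-0.99985275, -0.01712189, -0.00114556],
       [ 0.00284157, -0.09936192, -0.9950473 ]])}
{'fx': 436.6434250665966, 'fy': 436.6434250665966, 'cx': 279.7377644041022, 'cy': 205.88935969350428, 'k1': 0.034932880481020334, 'position': array([1125.44673243, -304.41026617,  947.76024123]), 'attitude': array([[ 0.43936928,  0.68413379, -0.58216458],
       [ 0.89817415, -0.32344041,  0.29777423],
       [ 0.01542186, -0.65371803, -0.75658107]])}
{'t': 0.1, 'joints': array([-8.69061093e+01,  1.48537813e+01,  8.80045044e+01,  4.99048763e-04,
        7.72351965e+01, -1.16202995e+01]), 'qvel': array([-0.07233038, -0.12924397, -0.11824036,  0.07707009, -0.08617016,
        0.04593477]), 'effort': array([ 2.48452401e-03, -4.46970069e+01, -2.91248649e+01, -2.57585871e-04,
        6.27627523e-03,  8.94970924e-07]), 'ee_pos': array([ 139.69270437, -531.49820004,  244.57216616]), 'eef_rot': array([[ 2.53995564e-01, -9.67205380e-01, -7.95773467e-05],
       [-9.67204066e-01, -2.53995353e-01,  1.62965199e-03],
       [-1.59642045e-03, -3.36956844e-04, -9.99998669e-01]]), 'wrist_force': array([ 0.11206596,  0.60959479, -0.40554042]), 'ft_torque': array([-0.04489487,  0.05380449,  0.00317116]), 'finger_gap': 1.0012749083207226}
```

View pics/top0.png

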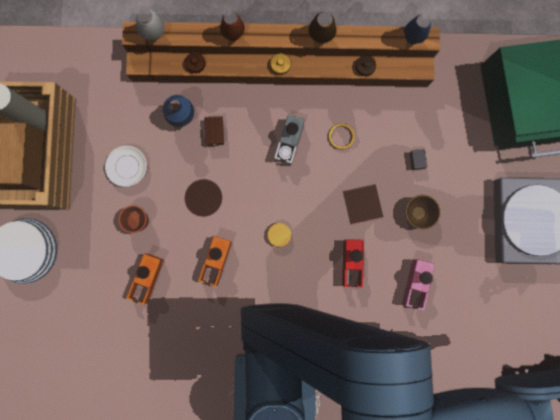

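View pics/scene0.png

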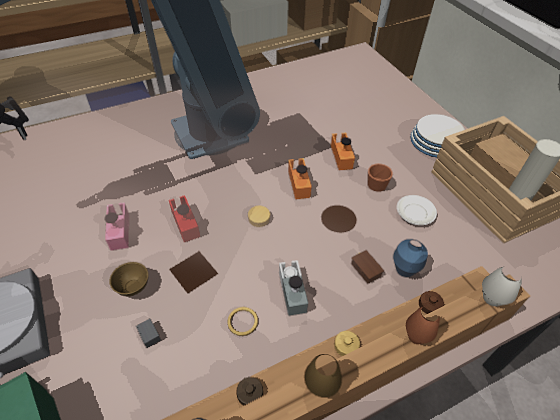

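The grey dispenser has its knob near (292,128) in the top view and its magazine near (286,153), with the outlet facing the robot. The round pad is near (203,198) and the square pad near (363,204). The tin is near (279,235).

```bash
python3 - <<'E'
from h import *
t=load('top0');im=t['im'];d=t['d']
c=im[90:270,90:400,::-1];cv2.imwrite('pics/c1.png',cv2.resize(c[15:95,150:280],None,fx=6,fy=6,interpolation=cv2.INTER_CUBIC))
s=load('scene0')['im'];cv2.imwrite('pics/c2.png',cv2.resize(s[250:325,250:350,::-1],None,fx=7,fy=7,interpolation=cv2.INTER_CUBIC))
# round pad & tin
hsv=cv2.cvtColor(im,cv2.COLOR_RGB2HSV)
print(im[198,203],im[204,363],im[235,279],im[220,240])
def blob(m,u,v):
    n,l,st,ce=cv2.connectedComponentsWithStats(m.astype(np.uint8));i=l[v,u];return i,st[i],ce[i],l==i
g=im.max(2)<90
i,st,ce,_=blob(g,203,198);print(st,ce,toplane(t,*ce,0.8))
i,st,ce,_=blob(g,363,204);print(st,ce,toplane(t,*ce,0.8))
y=(hsv[...,0]<32)&(hsv[...,0]>18)&(hsv[...,1]>130)
i,st,ce,_=blob(y,279,235);print(st,ce,toplane(t,*ce,22))
# depth -> height map points of dispenser
R=np.array(t['attitude']);p=t['position']
def P(u,v):
    x,yy=und(t,u,v);return p+R@np.array([x,yy,1.])*d[v,u]
pts=[];
for v in range(105,175):
    for u in range(265,312):
        q=P(u,v)
        if q[2]>25: pts.append((u,v,*q))
pts=np.array(pts)
k=pts[pts[:,4]>75];print('knob',len(k),k.mean(0),k.max(0)-k.min(0))
b=pts[(pts[:,4]>40)&(pts[:,4]<56)];print(len(b),cv2.minAreaRect(b[:,2:4].astype(np.float32)))
print(blob(g,125,164)[1:3])
E
```

```text
[70 48 40] [72 52 44] [191 158  76] [161 132 125]
[ 185  180   37   36 1033] [202.93998064 197.41142304] [507.38737815 195.89852797   0.8       ]
[ 343  185   40   39 1067] [362.53233365 203.8284911 ] [ 497.61002098 -225.8658067     0.8       ]
[268 224  23  22 405] [278.77283951 234.42962963] [412.48003729  -5.58977971  22.        ]
knob 141 [291.0141844  130.14184397 647.31841764 -28.02405104 218.17509185] [  44.           55.          329.00512909   64.88781593 1337.40676223]
479 ((660.701904296875, -28.155914306640625), (45.92945861816406, 121.7400131225586), 74.38689422607422)
(array([     0,      0,    560,    420, 177418], dtype=int32), array([270.58698103, 199.49913199]))
```

View pics/c1.png

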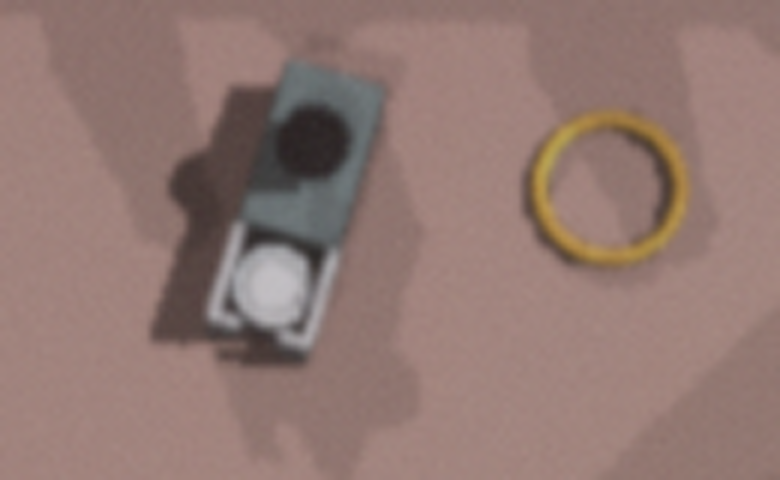

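View pics/c2.png

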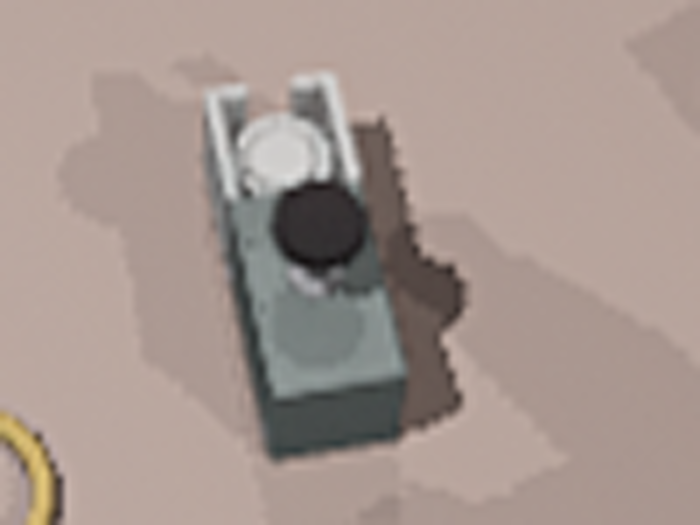

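```bash
python3 - <<'E'
from h import *
t=load('top0');s=load('scene0')
g=t['im'].max(2)
# knob centroid top
m=np.zeros(g.shape,np.uint8);m[118:141,280:304]=(g[118:141,280:304]<55)
n,l,st,ce=cv2.connectedComponentsWithStats(m);i=1+st[1:,4].argmax();print(st[i],ce[i],toplane(t,*ce[i],86))
g=s['im'].max(2);m=np.zeros(g.shape,np.uint8);m[272:292,286:305]=(g[272:292,286:305]<60)
n,l,st,ce=cv2.connectedComponentsWithStats(m);i=1+st[1:,4].argmax();print(st[i],ce[i],toplane(s,*ce[i],86))
# top token (z=37? 4*9=36)
print('tok',toplane(t,240+(272-2.5)/6,105+(286-2.5)/6,36),'scene',toplane(s,250+(282-3)/7,250+(152-3)/7,36))
print('pad scene',[toplane(s,339,218.5,0.8)])
R=t['attitude']
E
```

```text
[286 123  12  11 101] [291.2970297  128.35643564] [677.26213515 -31.94536265  86.        ]
[289 276  13  13 130] [295.26923077 281.91538462] [681.98133409 -33.48233969  86.        ]
tok [625.44863889 -18.010556    36.        ] scene [624.10700162 -15.98533866  36.        ]
pad scene [array([509.74443861, 197.94475118,   0.8       ])]
```

>>> step_arm(moves=[[[1,0.5,0.5,0,0.1],[1,1,0.9,0,0.1],[1,1,0.9,0,0.1],[1,1,0.9,0,0.1],[1,1,0.9,0,0.1],[1,1,0.9,0,0.1],[1,1,0.9,0,0.1],[1,1,0.9,0,0.1],[1,1,0.9,0,0.1],[1,1,0.9,0,0.1],[1,1,0.9,0,0],[1,1,0.9,0,0],[1,1,0.9,0,0],[1,1,0.9,0,0],[1,1,0.9,0,0],[1,1,0.9,0,0],[1,1,0.9,0,0],[1,1,0.9,0,0],[1,1,0.9,0,0],[1,0.5,0.5,0,0]]])

```text
t: 2.1
ee_pos: [616.0, -100.0, 244.5]
eef_rot: [[0.982, 0.187, -0.001], [0.187, -0.982, 0.001], [-0.0, -0.001, -1.0]]
wrist_force: [0.8, 0.2, 0.1]
finger_gap: 0.001
```

```bash
python3 -c "
from h import *
o=manip.observe();print(o['t'],o['ee_pos'],o['eef_rot'],o['finger_gap'],o['wrist_force'],manip.tcp_to_tips,o['joints']);print([a for a in dir(manip) if a[0]!='_'])
cp,im,d=grab('wrist','w1');print(cp['position'],proj(cp,[679,-33,86]))
"
```

```text
2.1 [616.00424427 -99.97854903 244.52933013] [[ 9.82428652e-01  1.86637634e-01 -5.81551273e-04]
 [ 1.86638064e-01 -9.82428414e-01  8.03141574e-04]
 [-4.21436051e-04 -8.97568898e-04 -9.99999508e-01]] 0.0007753832730380997 [0.76914387 0.22632097 0.1189158 ] 14.0 [-1.94635350e+01  2.25091192e+01  7.71294273e+01  3.27420871e-02
  8.04082044e+01 -3.02256442e+01]
['IKError', 'camera_params', 'finish_job', 'get_image', 'observe', 'tcp_to_tips']
[604.24301417 -32.2750544  373.77730605] (np.float64(365.6451070022758), np.float64(133.67222691357148))
```

View pics/w1.png

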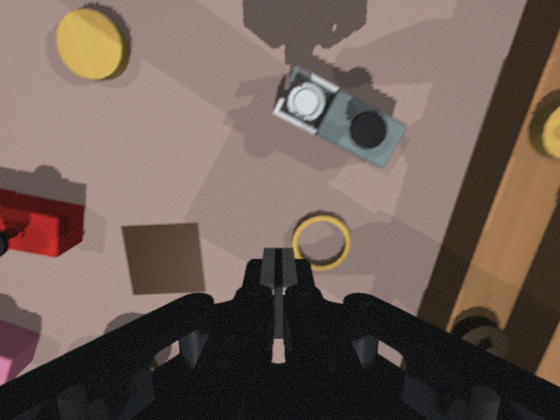

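```bash
python3 -c "
from h import *
w=load('w1');g=w['im'].max(2);m=np.zeros(g.shape,np.uint8);m[105:155,345:392]=g[105:155,345:392]<60
n,l,st,ce=cv2.connectedComponentsWithStats(m);i=1+st[1:,4].argmax();print(st[i],ce[i],toplane(w,*ce[i],86))
print(toplane(w,306,101,36),proj(w,[626,-18.5,36]))
"
```

```text
[ 350  111   36   37 1024] [367.70703125 128.92871094] [679.6912827  -28.93066711  86.        ]
[627.80230919 -14.0780296   36.        ] (np.float64(303.21030227247974), np.float64(105.37506961229542))
```

>>> step_arm(moves=[[[1,0.84,0.91,0,0],[1,0.84,0.91,0,0],[1,0.84,0.91,0,0],[1,0,0,-1,0],[1,0,0,-1,0],[1,0,0,-1,0],[1,0,0,-1,0],[1,0,0,-0.8,0],[1,0,0,-0.4,0],[1,0,0,0,0],[1,0,0,0,0]]])

```text
t: 3.25
ee_pos: [678.0, -34.2, 116.1]
eef_rot: [[0.983, 0.185, 0.001], [0.185, -0.983, -0.0], [0.001, 0.0, -1.0]]
wrist_force: [0.6, 0.1, 0.2]
finger_gap: -0.0
```

>>> step_arm(moves=[[[1,0.03,0.09,-0.3,0],[1,0,0,-0.1,0],[1,0,0,-0.1,0],[1,0,0,-0.1,0],[1,0,0,-0.1,0],[1,0,0,-0.1,0],[1,0,0,-0.1,0],[1,0,0,-0.1,0],[1,0,0,-0.1,0],[1,0,0,-0.1,0],[1,0,0,-0.1,0],[1,0,0,-0.1,0],[1,0,0,0,0]]])

```text
t: 4.55
ee_pos: [678.6, -31.4, 81.7]
eef_rot: [[0.983, 0.185, 0.001], [0.185, -0.983, -0.0], [0.001, 0.0, -1.0]]
wrist_force: [-2.6, 0.1, 7.2]
finger_gap: 0.001
```

>>> step_arm(moves=[[[1,0,0,-0.1,0],[1,0,0,-0.1,0],[1,0,0,-0.08,0],[1,0,0,0,0],[1,0,0,0,0]]])

```text
t: 5.05
ee_pos: [678.7, -31.4, 76.0]
eef_rot: [[0.983, 0.185, 0.002], [0.185, -0.983, -0.0], [0.002, 0.001, -1.0]]
wrist_force: [-5.7, 1.3, 14.2]
finger_gap: 0.002
```

>>> step_arm(moves=[[[1,0,0,-0.08,0],[1,0,0,0,0],[1,0,0,0,0]]])

```text
t: 5.35
ee_pos: [678.9, -31.4, 75.9]
eef_rot: [[0.983, 0.185, 0.003], [0.185, -0.983, -0.001], [0.002, 0.001, -1.0]]
wrist_force: [-8.8, 2.0, 24.3]
finger_gap: 0.0
```

```bash
python3 -c "
from h import *
grab('scene','s2');grab('wrist','w2')
s=load('s2')['im'];cv2.imwrite('pics/c3.png',cv2.resize(s[200:325,220:350,::-1],None,fx=4,fy=4,interpolation=cv2.INTER_CUBIC))
"
```

```text
(no output)
```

View pics/c3.png

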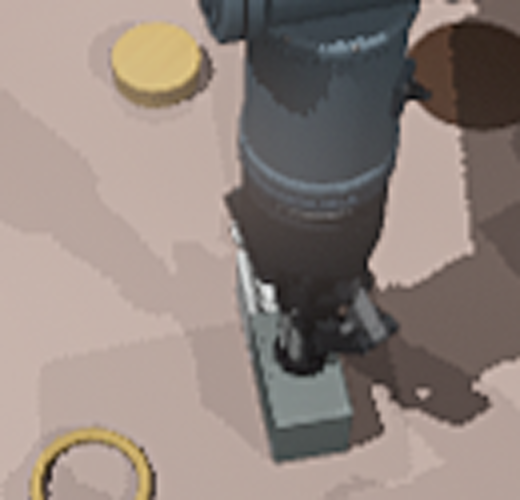

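The knob is at its hard stop: the force rose from 14 to 24 N with no further travel. I'll release it straight up.

>>> step_arm(moves=[[[1,0,0,0.2,0],[1,0,0,0.3,0],[1,0,0,0.3,0],[1,0,0,0.4,0],[1,0,0,0.6,0],[1,0,0,1,0],[1,0,0,1,0],[1,0,-0.5,1,0],[1,0,-1,1,0],[1,0,-1,1,0],[1,0,-1,0,0],[1,0,-1,0,0],[0.75,0,-1,0,0],[0.75,0,-1,0,0],[0.75,0,0,0,0],[0.75,0,0,0,0]]])

```text
t: 7.05
ee_pos: [678.3, -194.4, 241.5]
eef_rot: [[0.983, 0.184, -0.0], [0.184, -0.983, 0.0], [0.0, -0.0, -1.0]]
wrist_force: [0.0, 0.2, 0.3]
finger_gap: 0.245
```

```bash
python3 -c "
from h import *
o=manip.observe();print(o['ee_pos'],o['finger_gap'])
grab('scene','s3');grab('wrist','w3');grab('top','t3')
"
```

```text
[ 678.30034362 -194.44908792  241.54167368] 0.24529018654658344
```

View pics/w3.png

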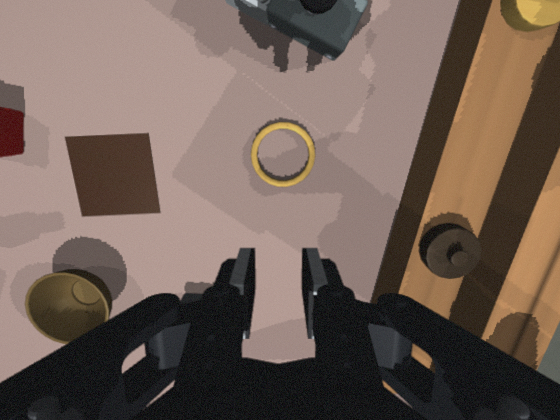

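View pics/s3.png

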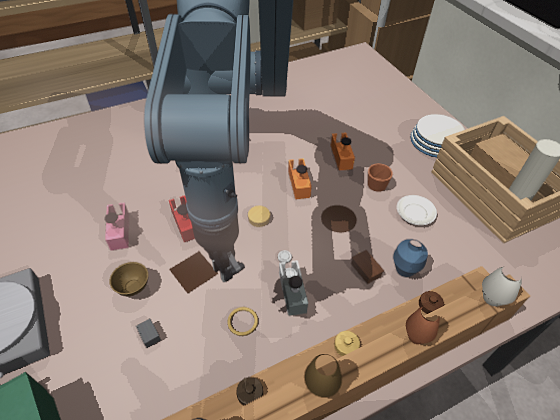

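The scene view shows the ejected token near (285,257), in front of the magazine. The plunger is back up. I'll move to the -y side of the token for a closer wrist view.

>>> step_arm(moves=[[[0.75,-1,0.6,0,0],[0.75,-1,0.8,0,0],[0.75,-1,0.8,0,0],[0.75,-1,0.8,0,0],[0.75,-0.5,0.3,0,0.02],[0.75,0,0,0,0],[0.75,0,0,0,0]]])

```text
t: 7.9
ee_pos: [566.5, -110.9, 242.0]
eef_rot: [[0.977, 0.215, 0.001], [0.215, -0.977, -0.001], [0.001, 0.001, -1.0]]
wrist_force: [0.2, 0.1, 0.3]
finger_gap: 0.247
```

```bash
python3 -c "
from h import *
o=manip.observe();print(o['ee_pos'],o['finger_gap'])
grab('wrist','w4');s=load('s3')
print(toplane(s,285,256.5,9))
"
```

```text
[ 566.45307172 -110.92184759  242.0142421 ] 0.24650333497704993
[564.06981283   1.45314879   9.        ]
```

View pics/w4.png

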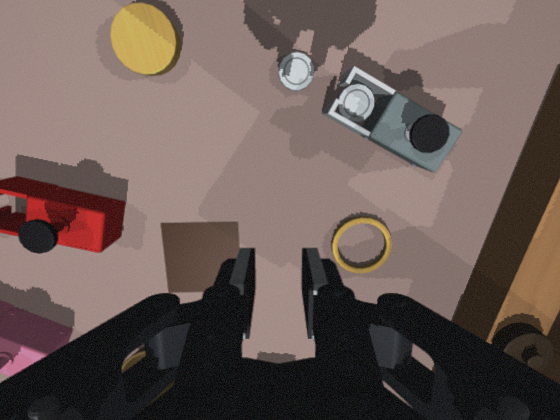

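```bash
python3 -c "
from h import *
w=load('w4');a=toplane(w,296,71,9);print(a)
print('knob',toplane(w,429,133,86),'pad?')
t=load('t3');print(toplane(t,284,171,9))
cv2.imwrite('pics/c4.png',cv2.resize(t['im'][90:240,170:350,::-1],None,fx=4,fy=4,interpolation=cv2.INTER_CUBIC))
"
```

```text
[561.33733787   1.97007947   9.        ]
knob [678.33533985 -30.74362343  86.        ] pad?
[580.31143812 -16.98395158   9.        ]
```

View pics/c4.png

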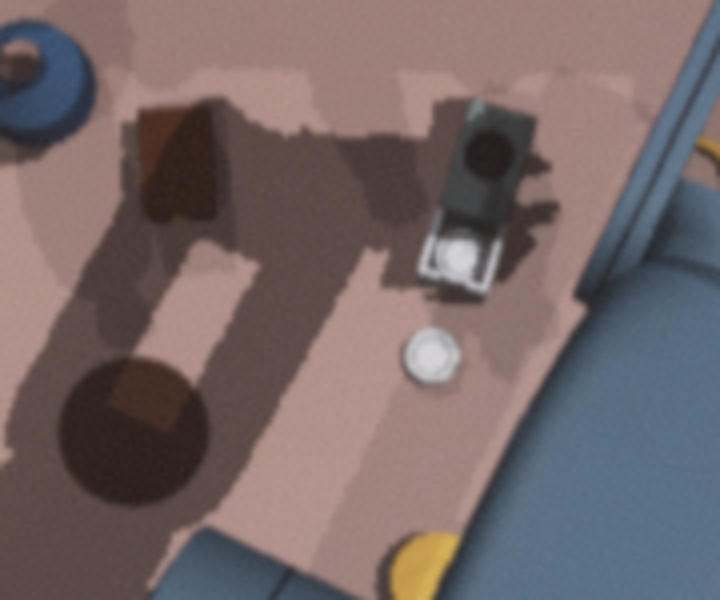

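```bash
python3 -c "
from h import *
for f in('w1','w4'):
  w=load(f);d=w['d']
  for u in (240,246,250,262,275,285,310,316):
    o=[]
    for v in range(246,262,3):
      x,y=und(w,u,v);P=w['position']+w['attitude']@np.array([x,y,1.])*d[v,u];o.append(round(P[2],1))
    print(f,u,o)
t=load('t3');print(toplane(t,170+432/4,90+356/4,9),toplane(t,170+134/4,90+431/4,.8))
"
```

```text
w1 240 [np.float64(-0.2), np.float64(0.9), np.float64(1.0), np.float64(373.8), np.float64(1.2), np.float64(1.1)]
w1 246 [np.float64(0.6), np.float64(0.8), np.float64(0.7), np.float64(-0.1), np.float64(2.2), np.float64(1.2)]
w1 250 [np.float64(0.9), np.float64(1.2), np.float64(1.3), np.float64(0.3), np.float64(0.3), np.float64(240.6)]
w1 262 [np.float64(0.2), np.float64(1.5), np.float64(0.1), np.float64(0.3), np.float64(1.1), np.float64(240.2)]
w1 275 [np.float64(-0.5), np.float64(236.3), np.float64(240.0), np.float64(244.6), np.float64(245.7), np.float64(249.3)]
w1 285 [np.float64(-0.1), np.float64(236.9), np.float64(239.7), np.float64(243.6), np.float64(245.5), np.float64(249.5)]
w1 310 [np.float64(-0.3), np.float64(1.0), np.float64(1.0), np.float64(2.4), np.float64(1.1), np.float64(-0.1)]
w1 316 [np.float64(1.7), np.float64(1.3), np.float64(0.2), np.float64(1.4), np.float64(-0.1), np.float64(0.3)]
w4 240 [np.float64(0.7), np.float64(234.0), np.float64(237.5), np.float64(240.4), np.float64(243.1), np.float64(246.5)]
w4 246 [np.float64(1.4), np.float64(233.2), np.float64(237.3), np.float64(240.1), np.float64(243.4), np.float64(246.9)]
w4 250 [np.float64(1.6), np.float64(234.7), np.float64(238.1), np.float64(241.2), np.float64(243.0), np.float64(247.1)]
w4 262 [np.float64(1.9), np.float64(0.0), np.float64(0.9), np.float64(1.2), np.float64(1.4), np.float64(1.8)]
w4 275 [np.float64(2.5), np.float64(1.3), np.float64(0.4), np.float64(1.9), np.float64(1.5), np.float64(-0.2)]
w4 285 [np.float64(1.1), np.float64(1.8), np.float64(1.0), np.float64(0.4), np.float64(-0.2), np.float64(0.8)]
w4 310 [np.float64(0.1), np.float64(234.4), np.float64(237.0), np.float64(240.8), np.float64(244.5), np.float64(246.4)]
w4 316 [np.float64(0.9), np.float64(233.0), np.float64(237.2), np.float64(239.3), np.float64(243.0), np.float64(246.5)]
[558.73599542  -1.48094815   9.        ] [506.51414811 194.39280638   0.8       ]
```

>>> step_arm(moves=[[[0.75,-0.15,0.5,0,-0.072],[0.75,-0.15,0.7,-0.5,-0.072],[0.75,0,0.6,-1,0],[0.75,0,0.2,-1,0],[0.75,0,0,-1,0],[0.75,0,0,-1,0],[0.75,0,0,-1,0],[0.75,0,0,-1,0],[0.75,0,0,-1,0],[0.75,0,0,-0.8,0],[0.75,0,0,-0.4,0],[0.75,0,0,-0.1,0],[0.75,0,0,0,0]]])

```text
t: 9.25
ee_pos: [559.0, -61.8, 21.3]
eef_rot: [[1.0, -0.0, 0.0], [-0.0, -1.0, -0.0], [0.0, 0.0, -1.0]]
wrist_force: [0.6, -0.2, -0.3]
finger_gap: 0.249
```

>>> step_arm(moves=[[[0.75,0,0,-0.08,0],[0.75,0,0,-0.06,0],[0.75,0,0,0,0]]])

```text
t: 9.55
ee_pos: [558.8, -61.5, 18.4]
eef_rot: [[1.0, 0.0, 0.001], [0.0, -1.0, -0.0], [0.001, 0.0, -1.0]]
wrist_force: [0.1, 0.4, 0.1]
finger_gap: 0.248
```

```bash
python3 -c "
from h import *
grab('wrist','w5')"
```

```text
(no output)
```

View pics/w5.png

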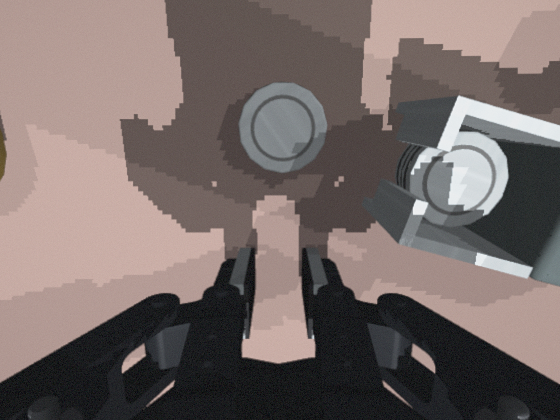

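The token is centred ahead of the fork at (283,127), and the dispenser is clear on the right. Starting the push.

>>> step_arm(moves=[[[0.75,0,0.4,-0.04,0],[0.75,0,0.4,0,0],[0.75,0,0.4,0,0],[0.75,0,0.2,0,0],[0.75,0,0.2,0,0],[0.75,0,0.2,0,0],[0.75,-0.06,0.25,0,0],[0.75,-0.06,0.25,0,0],[0.75,-0.08,0.3,0,0],[0.75,-0.08,0.3,0,0],[0.75,-0.1,0.35,0,0],[0.75,-0.1,0.35,0,0],[0.75,-0.1,0.35,0,0],[0.75,-0.06,0.2,0,0],[0.75,0,0,0,0]]])

```text
t: 11.1
ee_pos: [542.1, 43.2, 16.8]
eef_rot: [[1.0, 0.001, -0.0], [0.001, -1.0, 0.0], [-0.0, -0.0, -1.0]]
wrist_force: [0.6, -0.1, 0.1]
finger_gap: 0.253
```

```bash
python3 -c "
from h import *
grab('wrist','w6');w=load('w6');print(proj(w,[508.5,196.5,0]))"
```

```text
(np.float64(179.52093941760424), np.float64(-140.08742408759662))
```

View pics/w6.png

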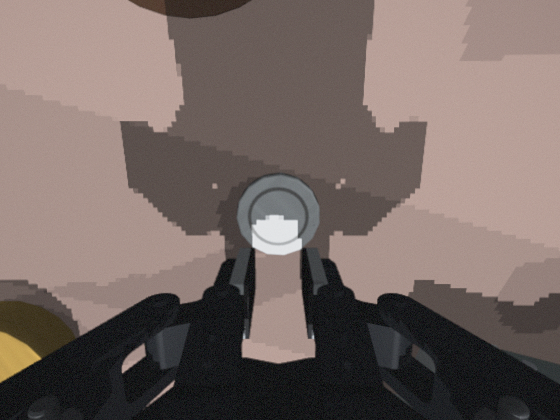

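The token sits centred in the fork at (278,213), and the pad's edge shows at the top left. Continuing the push.

>>> step_arm(moves=[[[0.75,-0.06,0.2,0,0],[0.75,-0.08,0.3,0,0],[0.75,-0.1,0.38,0,0],[0.75,-0.1,0.38,0,0],[0.75,-0.1,0.38,0,0],[0.75,-0.1,0.38,0,0],[0.75,-0.1,0.38,0,0],[0.75,-0.1,0.38,0,0],[0.75,-0.1,0.38,0,0],[0.75,-0.1,0.38,0,0],[0.75,-0.1,0.38,0,0],[0.75,-0.08,0.3,0,0],[0.75,-0.06,0.2,0,0],[0.75,0,0,0,0]]])

```text
t: 12.55
ee_pos: [512.6, 153.5, 16.8]
eef_rot: [[1.0, 0.001, -0.0], [0.001, -1.0, 0.0], [-0.0, -0.0, -1.0]]
wrist_force: [-0.5, 0.5, 0.2]
finger_gap: 0.253
```

```bash
python3 -c "
from h import *
grab('wrist','w7');w=load('w7');print(proj(w,[508.5,196.5,0]),toplane(w,278,214,9),toplane(w,278,214,9)-w['position'])"
```

```text
(np.float64(267.0970863768437), np.float64(176.32794858202743)) [513.3445226 181.8191643   9.       ] [-5.77462700e-02 -4.06337630e+01 -1.36953062e+02]
```

View pics/w7.png

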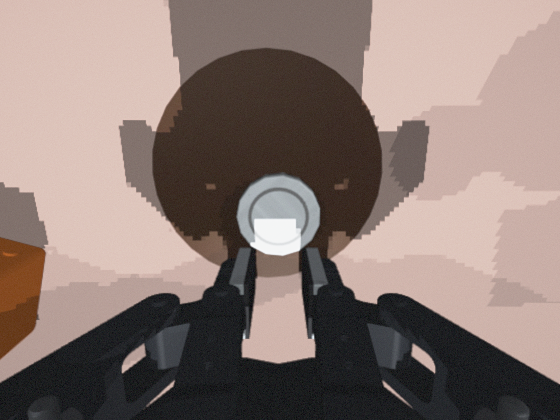

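>>> step_arm(moves=[[[0.75,-0.04,0.15,0,0],[0.75,-0.06,0.25,0,0],[0.75,-0.06,0.25,0,0],[0.75,-0.04,0.1,0,0],[0.75,0,0.05,0,0],[0.75,0,0,0,0]]])

```text
t: 13.2
ee_pos: [507.9, 173.0, 16.8]
eef_rot: [[1.0, 0.0, -0.0], [0.0, -1.0, -0.0], [-0.0, 0.0, -1.0]]
wrist_force: [0.3, -0.5, -0.3]
finger_gap: 0.249
```

```bash
python3 -c "
from h import *
grab('wrist','w8')"
```

```text
(no output)
```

View pics/w8.png

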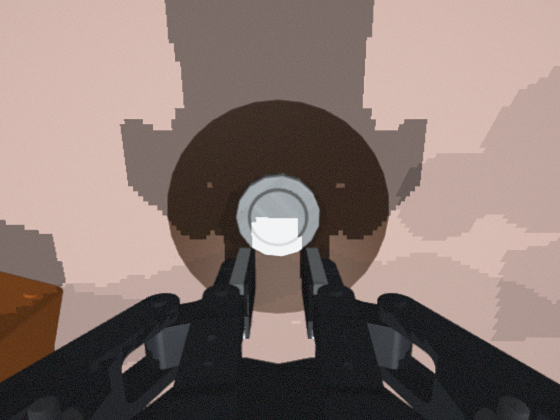

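The token at (278,215) now sits almost at the centre of the pad, around (278,206). Next I'll back the fork straight off along -y and rise.

>>> step_arm(moves=[[[0.75,0,-0.2,0,0],[0.75,0,-0.4,0,0],[0.75,0,-0.6,0.2,0],[0.75,0,-0.5,1,0],[0.75,0,0,1,0],[0.75,0,0,1,0],[0.75,0,0,1,0],[0.75,0,0,1,0],[0.75,0,-1,1,0],[0.75,0,-1,1,0],[0.75,0,-1,0,0],[0.75,0,-1,0,0],[0.75,0,-1,0,0],[0.75,0,-1,0,0],[0.75,0,-1,0,0],[0.75,0,0,0,0],[0.75,0,0,0,0],[0.75,0,0,0,0]]])

```text
t: 15.05
ee_pos: [507.6, -44.6, 196.9]
eef_rot: [[1.0, -0.0, -0.0], [-0.0, -1.0, 0.0], [-0.0, -0.0, -1.0]]
wrist_force: [1.1, 0.8, -0.1]
finger_gap: 0.251
```

```bash
python3 -c "
from h import *
for n in('top','wrist','scene'): grab(n,n+'9')
cv2.imwrite('pics/c9.png',cv2.resize(load('top9')['im'][80:290,100:400,::-1],None,fx=2.6,fy=2.6,interpolation=cv2.INTER_CUBIC))
o=manip.observe();print(o['ee_pos'],o['wrist_force'])"
```

```text
[507.83967539 -44.00229956 196.86889605] [-0.3728689   0.14894361  0.08768051]
```

View pics/c9.png

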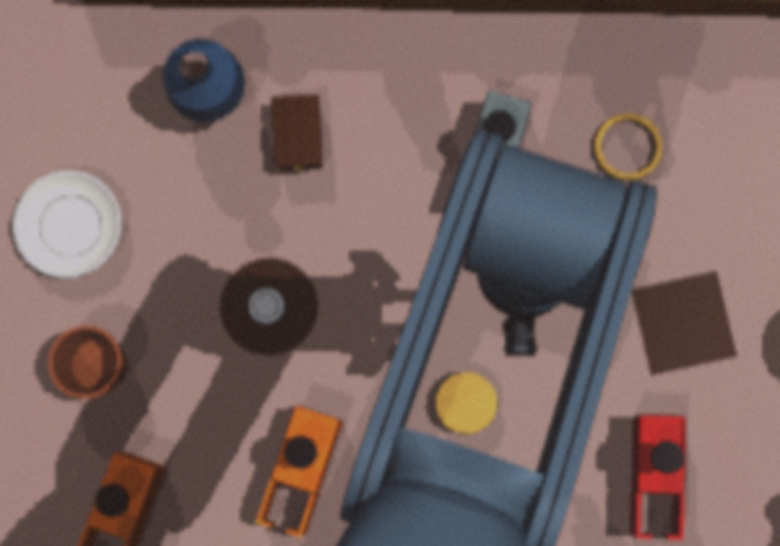

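View pics/wrist9.png

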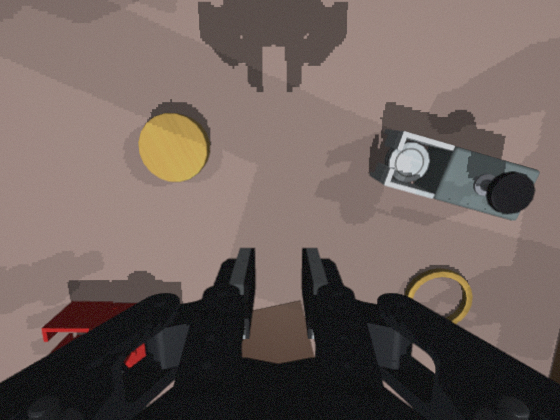

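View pics/scene9.png

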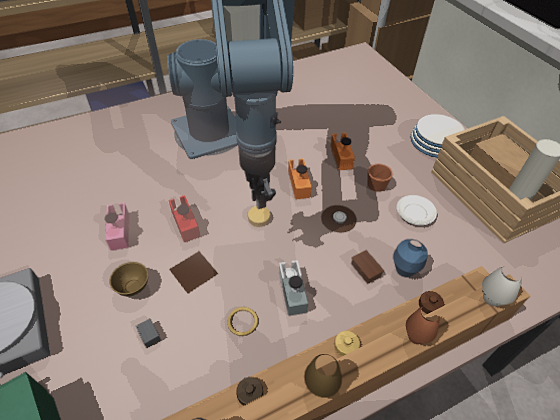

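The token lies centred on the round pad, at (266,305) in the top crop and (339,217) in the scene view. The plunger is up, the wares look unmoved, and the arm is clear.

```bash
python3 -c "
from h import *
print(manip.observe()['t'],manip.finish_job())"
```

```text
the job is handed in; nothing more can be done
15.2 None
```

I pressed the grey dispenser's plunger once to its hard stop and let it spring back, and one token slid out. I then pushed that token along the table with the two fingertips held slightly apart as a fork, until it lay on the round pad. I handed the job in at about 15 s; it reports no verdict.

- **Press:** the force rose from 14 to 24 N with no further travel, which I took as the hard stop.
- **Token:** the last pictures show it flat on the round pad, a few millimetres from the pad's centre.
- **Dispenser:** the plunger looks fully up, and tokens are still stacked in the magazine. I did not count them or measure their positions.
- **Wares:** in the last pictures none appears to have moved. I judged this by eye.
- **Arm:** it stood clear, about 180 mm above the table, with the wrist force near zero.
- **Disagreements:** the cameras differed by about 2–5 mm on positions, and one wrist view put the pad's centre about 6 mm farther in y. I steered the final centring by the wrist picture.

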